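Select the test channel and hold the probe on the board's round test pad

ROBOT

A 6-joint arm with a two-finger parallel gripper is mounted at the origin on the work surface. World frame = base frame: x ahead of the robot, y to its left, z up, the work surface at z = 0. Lengths are in mm, angles in rad, forces in N, time in s.
With the tool pointing down it reaches from about 275 to 750 mm from the base axis. Payload 10.2 kg.
Tool frame: the origin (TCP) lies between the finger pads; the fingertips stand 17 mm ahead of it and the grasp point (between the pads) lies 2 mm behind it (tips_ahead is the distance from the TCP to the fingertips, in mm); z points along the fingers, y is the line along which they close (so a half turn about z gives the same grasp; the last joint's range is limited). The gripper opens to 85 mm and grips with 20 to 120 N. Pads are 22 mm wide; open, the fingers measure 114 mm over their backs; the gripper's body (76 mm by 85 mm) begins 54 mm behind the grasp point. The pads swing forward as they close: fully open they stand 13 mm farther back than shut.
Start: joints at [-1.394, 0.313, 1.498, -0, 1.331, -0.223], TCP at [204.336, -483.609, 248.294] pointing down, gripper open.
Joint ranges: [-2.94, 2.94], [-0.97, 2.17], [0.19, 2.56], [-1.23, 4.37], [0.02, 3.11], [-2.88, 2.88]. Speed limits (rad/s): [2.39, 2.39, 3.01, 3.14, 3.14, 3.14].

INTERFACE

Orientations are given as a unit quaternion [w, x, y, z].
In Python, from rig import sense, capture, finish_job, boxes_of, tips_ahead gives the robot as it stands.
- The arm moves only by the tool drive_tool, never from a script. Its argument "commands" is text: rows parted by semicolons, each of 7 numbers parted by spaces: the shift along the world's x, y, z in units of 0.1 m (1.0 is 0.1 m), then the turn, a rotation vector about the world's x, y, z in units of pi/4 rad (1.0 is pi/4 rad), then the opening in per cent of the stroke, from 0 (shut) to 100 (fully open). A call has 1 to 20 rows; each row shifts and turns the commanded pose from where the row before left it; what a row does not reach is not made up. A row lasts 1/12 s, in which the tool goes at most 41.7 mm and 7.16 degrees, less where a joint would pass 70% of its speed; a pose out of reach is approached as far as the arm can. A call with a number of a shift or a turn outside -1 to 1 is refused whole. A call with a gripper value outside its range is refused whole. The fingers move at their own pace and stop on an object; "force" is the grip in N (left out, the last holds). Time passes only in rows, so rows that do not move let the fingers close. It gives the time, the measured TCP pose, the force, the opening and the grip force at its end, in the units of the state.
- sense(): the state, without advancing time (a new reading comes with each control period).
- capture(name): name is "scene" or "top"; returns a dict with "pixels" (384x512x3 uint8, blue, green, red), "fov_y" (degrees; the focal length in pixels is half the picture's height over the tangent of half this angle, whatever the lens; pixels are square), "cx", "cy" (the principal point, pixels), "k1" (the pictures are not rectified: a ray, as slopes to the right and down, at radius r is drawn at 1 + k1 r^2 times it, then the intrinsics apply), "position" and "attitude" of the camera in the world. Camera axes: x right, y down, z forward; pixel columns grow to the right and rows downward; lengths in mm; the calibration is good to about 2 mm. A picture is of the moment at which its call begins. There is no depth.
- finish_job(): hands the job in; it is judged then, once.
Trained networks look in a picture, given as the dict that the camera call returned (one of the last four; its "shot" number tells which), for a name from the list of things; names that differ only in an ending like _2 or _b are one class to them, and where a whole thing is asked for, a point or a joint stands for the part that bears it (a point fixed in the world has none). Each returns a list of dicts, best first, with "confidence" (0 to 1); they miss things now and then, are a little off and sometimes report something else, mostly with a low value. They report only what shows in the picture. A call takes as long as a camera call. They do not tell look-alikes from the thing itself.
- boxes_of(picture, name): "position" ([column, row] in pixels, amid what is visible of it).
The state is a dict: "time_s": time; "joints": joint angles; "dq": joint speeds; "tau": joint torques, N m; "eef_pos": TCP position; "ee_rot": TCP orientation; "force": force on the tool from outside, world axes, zero at the start; "wrist_torque": the same for the moment, N m; "grip_width": opening from 0.0 (shut) to 1.0 (fully open); "grip_force": force on a finger pad.
Only numpy, scipy, OpenCV 4.12 (cv2) and the standard library are available. Lean on these libraries where they do the work, as an engineer would, in place of code of your own. Each camera call takes 0.05 s, during which the arm holds its last target. There are 200 camera calls.

TASK

First turn the test unit's selector knob until its pointer stands at the position marked with a ring, not a dot; then take the cordless probe out of its holder. Hold the probe's tip on the round test pad of the sloped board, square to the board and pressed lightly so that the spring tip is about half way in, and finish while still holding it there. Touch neither of the square pads with the probe, never press the tip hard, and leave the relay module, tray and screwdriver where they are.

Things in the scene. Friction and masses are not known exactly. Their poses are not given: they have to be found in the camera images.
- meter: Low cream test unit with a dark top panel, 200 x 170 x 65 mm, fixed to the bench, on the robot's left or right. Origin at the centre of its underside, z up; its dial faces up, the dial's axis stands 15 mm towards -x of the centre, on the panel 65 mm above the bench. The dial marks lie on the +x side of the dial, a narrow display beyond them.
- selector (a joint): Angle of the selector knob, rad, growing clockwise seen from above. It has six click positions 0.45 rad apart: 0, 0.45, 0.90, 1.35, 1.80, 2.25 (end stops just beyond the first and last). At value q the pointer stands at the angle 1.125 - q, counted anticlockwise from the meter's x axis. Starts at 0.90 or 1.35. A sprung ball clicks it into the nearest position when let go; it takes up to about 0.1 N m to turn.
- selector_grip (a point): Point on the selector's axis, 30 mm above the panel, in the upper part of its black bar grip. The bar is 46 mm long (along this point's x axis), 14 mm wide and reaches from 10 to 41 mm above the panel; below it is a round disc 48 mm across, 11 mm high. Its x axis points to the pointer end (white line on top and white nose), z up; it turns with the knob.
- selector_pointer (a point): The point that the selector's pointer indicates: 48 mm from the axis along the pointer, at panel height. When it lies over a mark, the selector is at that mark.
- mark_ring: The wanted mark: a flat white ring, 16 mm outside and 10 mm inside, on the panel, 48 mm from the selector's axis, at one of the first two or last two click positions. The other five positions have plain white dots 6 mm across. Origin at its centre.
- stand: Fixed stand carrying a green circuit board 130 x 160 mm that slopes 0.35 rad (20 degrees): its lower edge is towards the stand's -x (the robot), the middle of the board's face is 58 mm above the bench. Origin at the centre of the stand's underside, z up. Three brass test pads, 4 mm high and 45 mm apart, sit in a level row (along the stand's y) across the middle; one is round, two are square, in any order. Parts elsewhere on the board are up to 7 mm high.
- pad_round: The round brass test pad, 18 mm across. Origin at the centre of its flat top face; its z axis points straight out of the board (square to it, leaning 0.35 rad from vertical towards the stand's -x), y along the row of pads.
- pad_sq1: A square brass pad, 16 x 16 mm, not to be touched. Origin at the centre of its top face, z out of the board.
- pad_sq2: The other square brass pad, same as pad_sq1.
- holder: Fixed black block 75 x 75 x 75 mm with a hole 18 mm across and 70 mm deep in its top, in which the probe stands upright. Origin at the centre of its underside, z up.
- probe: Cordless probe, about 0.13 kg, upright in the holder, its shoulder resting on the holder's top. Its z axis runs from the tip up to the cap; origin at the end of the free (unpressed) tip. Along z: sprung brass tip 0 to 18 mm (6 mm thick, pointed), steel nose 18 to 60 mm (14 mm across), cream rectangular handle with black cap 60 to 160 mm, 24 mm along its x by 20 mm along its y. Centre of mass about 100 mm from the tip. It must be raised 60 mm to leave the holder.
- tip_end (a point): The very end of the probe's sprung tip; moves with the tip.
- probe_tip (a joint): How far the sprung tip is pushed into the probe: 0 free, 0.010 m fully in (hard stop). The spring pushes 1 N at the start of travel and 5 N fully in; half way is 3 N.
- relay: Bystander: small relay module, 36 x 60 x 67 mm, standing loose beyond the work. Origin at the centre of its underside.
- tray: Bystander: shallow grey tray, 90 x 130 x 30 mm, empty, loose. Origin at the centre of its underside.
- driver: Bystander: screwdriver with a black handle, 170 mm long, 26 mm thick, lying loose in front of the robot along y. Origin under its middle.
Things that resemble listed ones, but are neither listed nor needed, are in the scene too. What is shaped like the probe but orange is not meant. Several things look just like the holder: the one meant starts nearest to the robot's base.

How it is judged (in metres and radians):
On the way, in this order (a step that is already met when the one before it is completed fails the run):
1. the selector stands at the ring mark (pointer within 8 mm of the ring's centre) and is at rest, the probe still in the holder (horizontal distance between selector_pointer and mark_ring below 0.008 m and velocity of joint selector between -0.1 and 0.1 rad/s and z of probe in the frame of holder below 0.03 m), for 0.2 s.
2. the probe is lifted clear of its holder in the fingers (horizontal distance between selector_pointer and mark_ring below 0.008 m and z of probe in the frame of holder above 0.075 m and contact force between the fingers and probe above 1 N and contact force between probe and holder below 0.1 N), for 0.2 s.
At the end, for the whole second after the job is handed in: Probe in the fingers, its tip on the round pad (0.5 to 8 N, within 11 mm of centre), within 0.14 rad of square to the board, tip pushed in 1.5 to 9 mm, still (20 mm/s), probe off board and holder, fingers off the stand; selector pointer within 8 mm of the ring centre (horizontal distance between selector_pointer and mark_ring below 0.008 m and contact force between the fingers and probe above 1 N and contact force between the fingers and stand below 0.5 N and contact force between probe and pad_round between 0.5 and 8 N and distance between tip_end and pad_round below 0.011 m and angle between the z axis of probe and the z axis of pad_round, either way round below 0.14 rad and value of joint probe_tip between 0.0015 and 0.009 m and contact force between probe and stand below 0.3 N and contact force between probe and holder below 0.1 N and linear speed of probe below 0.02 m/s); the arm keeps its last pose, push and grip.
It fails at once if the probe pressed on the round pad or the board with more than 15 N (contact force between probe and pad_round above 15 N or contact force between probe and stand above 15 N).
It fails at once if the probe touches a square pad (contact force between probe and pad_sq1 above 0.5 N or contact force between probe and pad_sq2 above 0.5 N).
It fails at once if the relay module pushed more than 30 mm (distance of relay from where it was at the start of the episode above 0.03 m).
It fails at once if the tray pushed more than 30 mm (distance of tray from where it was at the start of the episode above 0.03 m).
It fails at once if the screwdriver pushed more than 30 mm (distance of driver from where it was at the start of the episode above 0.03 m).
It also fails if it takes over 56 s, if anything falls off the work surface, if the arm or the gripper's body presses on something with over 40 N, if the wrist force passes 120 N, or if a joint passes its speed limit or range.

## Working session

There is one attempt and no reset: what is moved stays moved. The work goes in short steps, Python scripts to look and compute and a tool call to move; the robot and the scene stay as the last step left them, time stands still between calls to the robot, and variables do not carry over. Pictures are saved under pics/ and viewed, at most 10 in all, crops included, and the job is handed in when it is done.

Besides the shell and the picture viewer there is one more tool, called after "Emit:" by a JSON object that holds its "api" and its "payload". drive_tool: Moves the arm, as the interface text tells. Shifts and turns lie within -1 to 1; 1 stands for 0.1 m of shift or pi/4 rad of turn. Its arguments: {"type":"object","properties":{"commands":{"type":"string"},"force":{"type":"number"}},"required":["commands"]}

```bash
mkdir -p pics; cat > h.py <<'E'
import numpy as np, cv2
from scipy.spatial.transform import Rotation as R
from rig import sense, capture, finish_job, boxes_of, tips_ahead
def Rc(c):
    a=np.array(c["attitude"],float)
    if a.shape==(3,3): return a
    return R.from_quat(a[[1,2,3,0]]).as_matrix()
def K(c):
    f=c["pixels"].shape[0]/2/np.tan(np.radians(c["fov_y"])/2)
    return np.array([[f,0,c["cx"]],[0,f,c["cy"]],[0,0,1.]])
def D(c): return np.array([c["k1"],0,0,0,0.])
def ray(c,uv):
    p=cv2.undistortPoints(np.array([[uv]],float),K(c),D(c))[0,0]
    return Rc(c)@np.array([p[0],p[1],1.])
def at_z(c,uv,z):
    d=ray(c,uv);o=np.array(c["position"],float);return o+d*(z-o[2])/d[2]
def proj(c,P):
    Q=(np.atleast_2d(P)-np.array(c["position"]))@Rc(c)
    return cv2.projectPoints(Q.astype(float),np.zeros(3),np.zeros(3),K(c),D(c))[0][:,0]
def two(c1,p1,c2,p2):
    d1,d2=[v/np.linalg.norm(v) for v in(ray(c1,p1),ray(c2,p2))]
    o1,o2=np.array(c1["position"],float),np.array(c2["position"],float)
    t=np.linalg.lstsq(np.c_[d1,-d2],o2-o1,rcond=None)[0]
    a,b=o1+t[0]*d1,o2+t[1]*d2
    return (a+b)/2,np.linalg.norm(a-b)
E
cat > s.py <<'E'
from h import *
import pickle
cs={n:capture(n) for n in("scene","top")}
pickle.dump(cs,open("c0.pkl","wb"))
cv2.imwrite("pics/a.png",cv2.resize(cs["scene"]["pixels"],(800,600)))
cv2.imwrite("pics/b.png",cv2.resize(cs["top"]["pixels"],(800,600)))
for n,c in cs.items():
    print(n,c["position"],c["attitude"],c["fov_y"],c["k1"])
    for t in "meter selector mark_ring stand pad_round pad_sq1 holder probe relay tray driver".split():
        print(t,[(np.round(b["position"]).tolist(),round(b["confidence"],2)) for b in boxes_of(c,t)][:6])
print(sense(),tips_ahead)
E
python3 s.py
```

```text
scene [1208.30862199  357.35780459 1097.01419195] [-0.14641002  0.45404068  0.83244467 -0.2818635 ] 46.5997239347737 0.03466744887956509
meter [([391.0, 241.0], 0.64)]
selector [([396.0, 225.0], 0.67)]
mark_ring []
stand [([258.0, 212.0], 0.79)]
pad_round []
pad_sq1 []
holder [([202.0, 140.0], 0.92), ([152.0, 122.0], 0.67)]
probe [([176.0, 115.0], 0.73), ([190.0, 91.0], 0.6), ([197.0, 120.0], 0.54), ([396.0, 224.0], 0.32), ([392.0, 240.0], 0.29)]
relay [([310.0, 294.0], 0.57)]
tray [([174.0, 208.0], 0.69), ([399.0, 222.0], 0.16)]
driver [([302.0, 176.0], 0.73)]
top [ 444.28506119  -86.0930808  1206.3503522 ] [-0.04674197  0.7104046  -0.70159909  0.02998663] 52.49232588388606 -0.010963831251289028
meter [([124.0, 224.0], 0.67)]
selector [([119.0, 228.0], 0.54)]
mark_ring []
stand [([242.0, 188.0], 0.91)]
pad_round []
pad_sq1 [([121.0, 230.0], 0.52)]
holder [([410.0, 226.0], 0.93), ([341.0, 234.0], 0.9)]
probe [([384.0, 260.0], 0.65), ([349.0, 233.0], 0.59)]
relay [([164.0, 141.0], 0.79)]
tray [([313.0, 150.0], 0.62)]
driver [([225.0, 248.0], 0.57)]
{'time_s': 1.2, 'joints': array([-1.39438996e+00,  3.12928030e-01,  1.49770233e+00,  2.72978347e-06,
        1.33100700e+00, -2.23425736e-01]), 'dq': array([ 7.26593207e-04,  2.37170674e-03, -9.21592892e-04, -1.34831577e-03,
        5.34772051e-05, -1.49170473e-03]), 'tau': array([ 1.87129426e-04, -4.12172341e+01, -2.59900296e+01, -1.15235589e-04,
        5.02486309e-04,  1.41360050e-05]), 'eef_pos': array([ 204.3412727 , -483.60605878,  248.27894618]), 'ee_rot': array([-2.23174245e-05,  9.80083316e-01,  1.98586739e-01,  1.85097098e-06]), 'force': array([-1.30639977, -1.00397377, -0.65007038]), 'wrist_torque': array([-0.02329139, -0.00063776, -0.02773743]), 'grip_force': 0.0, 'grip_width': 1.0031672738045787} 17.0
```

View pics/a.png

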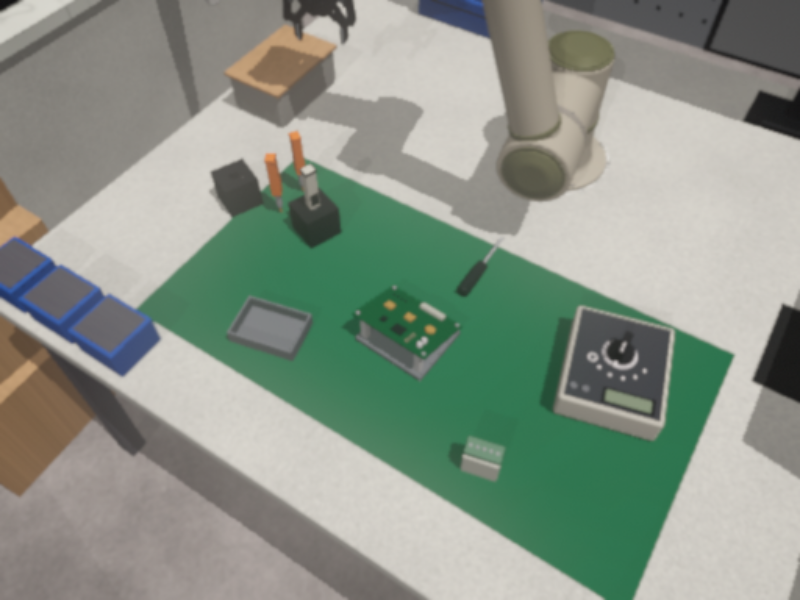

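View pics/b.png

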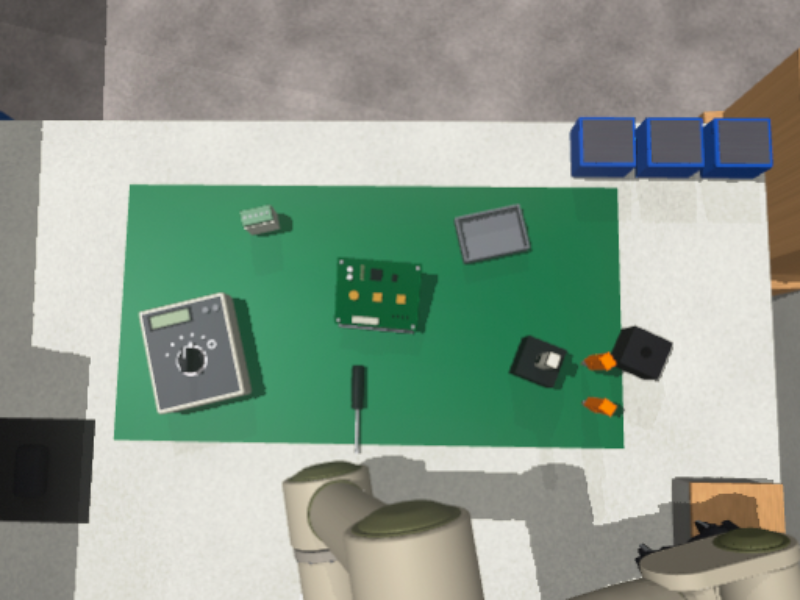

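The scene shot shows the meter at (615,370), the board at (410,330), the black holder with the cream probe at (315,215) and an empty holder at (237,187). In the top view the meter is at (192,352) with the ring at about (211,343). The round pad is the leftmost, at (353,295), and the square ones are at (377,297) and (401,299). The holder with the cream probe is at (540,361).

Candidates in the top view:
- **Probe:** the cream one at (552,360), or the orange ones at (600,362) and (605,407). I choose the cream one.
- **Holder:** (540,361), or the empty one at (642,352). I choose the first, as it is nearer the base.

A close crop will check both choices.

```bash
python3 - <<'E'
from h import *
import pickle
cs=pickle.load(open("c0.pkl","rb"));t=cs["top"]["pixels"];s=cs["scene"]["pixels"]
def cr(im,x,y,w,h): return cv2.resize(im[y:y+h,x:x+w],(400,300),interpolation=cv2.INTER_CUBIC)
# 400x300 tiles : top meter, top stand / top holder, scene holder ; scale 5
tiles=[cr(t,85,185,80,60),cr(t,205,160,80,60),cr(t,320,205,80,60),cr(s,165,95,80,60)]
cv2.imwrite("pics/c.png",np.vstack([np.hstack(tiles[:2]),np.hstack(tiles[2:])]))
tiles=[cr(s,350,190,88,66),cr(s,225,180,80,60)]
cv2.imwrite("pics/d.png",np.hstack(tiles))
E
```

```text
(no output)
```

View pics/c.png

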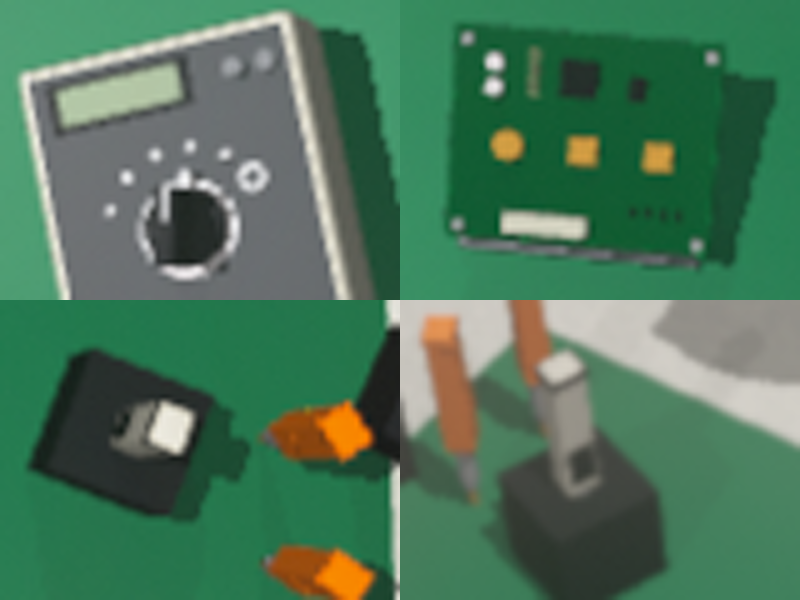

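View pics/d.png

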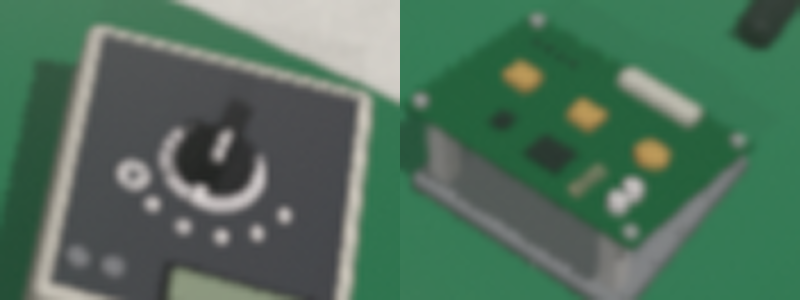

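The top crop confirms the ring is the last mark, at about (253,177) in tile 1, so q = 2.25. The round pad is at (507,145) and the square ones at (582,150) and (657,157). The cream probe stands in the near holder, with its cap at (172,428) in tile 3. Next I'll measure these by blobs.

```bash
cat > m.py <<'E'
from h import *
import pickle
from scipy.optimize import least_squares
cs=pickle.load(open("c0.pkl","rb"));T=cs["top"];S=cs["scene"]
# marks (crop px -> full px)
f=lambda L,ox,oy,k:np.array([(ox+(x-2)/k,oy+(y-2)/k) for x,y in L])
mt=f([(110,210),(127,178),(155,156),(190,146),(225,154),(253,177)],85,185,5)
ms=f([(285,215),(258,233),(221,237),(183,227),(152,204),(133,175)],350,190,400/88)
a=1.125-.45*np.arange(6)
def fit(c,m,z=65):
    P=np.array([at_z(c,p,z)[:2] for p in m])
    g=lambda v:(v[:2]+48*np.c_[np.cos(a+v[2]),np.sin(a+v[2])]-P).ravel()
    r=least_squares(g,[*P.mean(0),0]);return r.x,np.sqrt(r.fun**2).max()
for c,m in((T,mt),(S,ms)): print("knob",fit(c,m))
pt=f([(507,145),(582,150),(657,157)],205-80,160,5)
ps=f([(652,154),(587,114),(523,76)],225-80,180,5)
for n,a_,b_ in zip(("round","sq","sq"),pt,ps):
    print(n,at_z(T,a_,61.8)[:2],at_z(S,b_,61.8)[:2],two(T,a_,S,b_))
# probe cap corners, top tile origin (0,300); z=175
ct=f([(158,399),(197,408),(187,456),(147,446)],320,205,5)
P=np.array([at_z(T,p,175) for p in ct]);print("cap top",P[:,:2].round(1).tolist(),P.mean(0))
cb=f([(560-400,350-300),(585-400,363-300),(565-400,388-300),(537-400,362-300)],165,95,5)
P=np.array([at_z(S,p,175) for p in cb]);print("cap scene",P[:,:2].round(1).tolist(),P.mean(0))
print(two(T,ct.mean(0),S,cb.mean(0)))
# holder top corners z=75
ht=f([(92,348-300),(215,397-300),(165,517-300),(32,468-300)],320,205,5)
hs=f([(0,0)],0,0,1)
P=np.array([at_z(T,p,75) for p in ht]);print("holder",P[:,:2].round(1).tolist(),P.mean(0))
hl=f([(500-400,487-300),(598-400,432-300),(662-400,490-300),(560-400,545-300)],165,95,5)
P=np.array([at_z(S,p,75) for p in hl]);print("holder s",P[:,:2].round(1).tolist(),P.mean(0))
# nose/knob pointer: nose at panel+~11 mm
print("nose",at_z(T,f([(184,178)],85,185,5)[0],75)[:2],at_z(S,f([(200,190)],350,190,400/88)[0],75)[:2])
l=f([(165,190),(165,220)],85,185,5);print("line",[at_z(T,p,106)[:2] for p in l])
l=f([(227,132),(217,160)],350,190,400/88);print("line s",[at_z(S,p,106)[:2] for p in l])
E
python3 m.py
```

```text
knob (array([4.68893318e+02, 3.26024035e+02, 2.46832772e-01]), np.float64(0.613123070265658))
knob (array([4.68823789e+02, 3.28999043e+02, 2.51983884e-01]), np.float64(0.3160052709630463))
round [596.17942657  22.20596857] [599.11446218  27.27787443] (array([596.26267238,  24.06156465,  55.68804784]), np.float64(2.9398374130173406))
sq [593.66134613 -22.44146845] [595.63941102 -17.64049828] (array([593.50695881, -20.80014598,  56.88544924]), np.float64(3.1647925783997937))
sq [589.95556739 -66.9959001 ] [592.93817814 -62.55534782] (array([590.09011326, -65.90004497,  56.0809171 ]), np.float64(2.3233673358764615))
cap top [[334.4, -318.6], [330.1, -338.7], [305.7, -333.2], [310.4, -312.7]] [ 320.14906117 -325.80143909  175.        ]
cap scene [[466.1, -331.7], [467.0, -312.3], [490.4, -309.5], [481.7, -337.0]] [ 476.30988003 -322.59449799  175.        ]
(array([ 327.387736  , -399.87812193,   16.22404485]), np.float64(90.5337640082998))
holder [[523.1, -305.7], [495.6, -376.1], [426.5, -346.5], [453.5, -270.6]] [ 474.66966471 -324.71452236   75.        ]
holder s [[505.9, -362.6], [433.5, -339.4], [453.2, -274.7], [525.0, -300.8]] [ 479.38994126 -319.37909882   75.        ]
nose [497.76193747 326.2976745 ] [495.34203134 329.13917163]
line [array([489.31886657, 325.60028912]), array([472.26876337, 324.72614882])]
line s [array([472.22680714, 328.12009474]), array([493.1234308 , 330.47355123])]
```

Emit:
{"api": "drive_tool", "payload": {"commands": "0.11 0.338 0 0 0 0.15 50;0.11 0.338 0 0 0 0.15 50;0.11 0.338 0 0 0 0.15 50;0.11 0.338 0 0 0 0.15 50;0.11 0.338 0 0 0 0.15 50;0.11 0.338 0 0 0 0.15 50;0.11 0.338 0 0 0 0.15 50;0.11 0.338 0 0 0 0.15 50;0.11 0.338 0 0 0 0.15 50;0.11 0.338 0 0 0 0.15 50;0.11 0.338 0 0 0 0.15 50;0.11 0.338 0 0 0 0.15 50;0 0 0 0 0 0 50", "force": 40}}

```text
time_s: 2.28
eef_pos: [337.0, -73.3, 248.5]
ee_rot: [0.0, 0.611, 0.791, 0.001]
force: [-0.4, -1.4, 0.7]
grip_width: 0.498
grip_force: 0.0
```

```bash
sed -i 's/(158,399),(197,408),(187,456),(147,446)/(158,99),(197,108),(187,156),(147,146)/' m.py; python3 m.py | grep -A2 cap
```

```text
cap top [[489.7, -320.6], [485.2, -341.0], [460.0, -335.4], [464.9, -314.5]] [ 474.94235411 -327.87821626  175.        ]
cap scene [[466.1, -331.7], [467.0, -312.3], [490.4, -309.5], [481.7, -337.0]] [ 476.30988003 -322.59449799  175.        ]
(array([ 474.07673226, -327.09694121,  171.32897978]), np.float64(3.716216626191509))
holder [[523.1, -305.7], [495.6, -376.1], [426.5, -346.5], [453.5, -270.6]] [ 474.66966471 -324.71452236   75.        ]
```

Emit:
{"api": "drive_tool", "payload": {"commands": "0.11 0.334 0 0 0 0.142 50;0.11 0.334 0 0 0 0.142 50;0.11 0.334 0 0 0 0.142 50;0.11 0.334 0 0 0 0.142 50;0.11 0.334 0 0 0 0.142 50;0.11 0.334 0 0 0 0.142 50;0.11 0.334 0 0 0 0.142 50;0.11 0.334 0 0 0 0.142 50;0.11 0.334 0 0 0 0.142 50;0.11 0.334 0 0 0 0.142 50;0.11 0.334 0 0 0 0.142 50;0.11 0.334 0 0 0 0.142 50;0 0 -0.35 0 0 0 50;0 0 -0.35 0 0 0 50;0 0 -0.2 0 0 0 50;0 0 0 0 0 0 50"}}

```text
time_s: 3.62
eef_pos: [466.6, 321.9, 153.8]
ee_rot: [-0.004, -0.005, 1.0, -0.002]
force: [-0.1, -0.7, -0.7]
grip_width: 0.499
grip_force: 0.0
```

```bash
python3 - <<'E'
from h import *
import pickle
c=capture("top");s=capture("scene")
pickle.dump((c,s),open("c1.pkl","wb"))
a=cv2.resize(c["pixels"][180:255,75:175],(400,300),interpolation=2);b=cv2.resize(s["pixels"][175:250,345:445],(400,300),interpolation=2)
cv2.imwrite("pics/e.png",np.hstack([a,b]));q=sense();print(q["joints"],q["eef_pos"])
# where knob-grip should appear vs tcp
for k in(c,s): print(proj(k,[[469,327.5,106],q["eef_pos"]+np.array([0,0,-17])]))
E
```

```text
[ 3.97099581e-01  4.89770815e-01  1.48298525e+00 -5.43425457e-05
  1.16869233e+00 -1.18342052e+00] [468.74246629 322.68090311 158.90068088]
[[116.57805466 229.73833469]
 [113.47369609 229.49509601]]
[[399.74206968 217.6146364 ]
 [401.55296705 209.05124356]]
```

View pics/e.png

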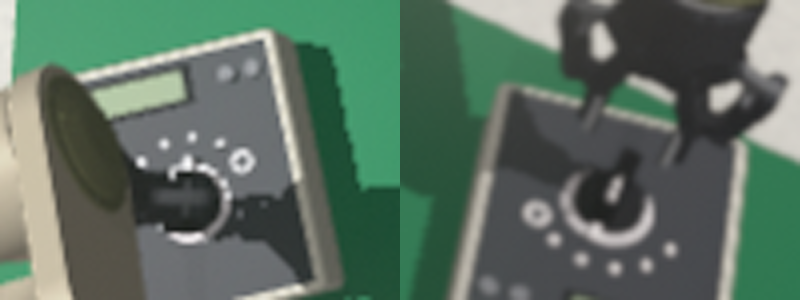

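The left tile shows the gripper over the knob at about (190,200). In the right tile the fingers, at (592,110) and (675,150), straddle the knob's axis at (610,200). I'll move y by +5 mm, go down and close.

Emit:
{"api": "drive_tool", "payload": {"commands": "0 0.05 -0.2 0 0 0 50;0 0 -0.2 0 0 0 50;0 0 -0.12 0 0 0 50;0 0 -0.1 0 0 0 50;0 0 0 0 0 0 50;0 0 0 0 0 0 20;0 0 0 0 0 0 0;0 0 0 0 0 0 0;0 0 0 0 0 0 0;0 0 0 0 0 0 0;0 0 0 0 0 0 0", "force": 40}}

```text
time_s: 4.63
eef_pos: [469.1, 327.7, 97.9]
ee_rot: [0.001, -0.005, 1.0, 0.0]
force: [-0.6, -3.4, 7.5]
grip_width: 0.157
grip_force: 40.0
```

Emit:
{"api": "drive_tool", "payload": {"commands": "0 0 0 0 0 -0.115 0;0 0 0 0 0 -0.115 0;0 0 0 0 0 -0.115 0;0 0 0 0 0 -0.115 0;0 0 0 0 0 -0.115 0;0 0 0 0 0 -0.115 0;0 0 0 0 0 -0.115 0;0 0 0 0 0 -0.115 0;0 0 0 0 0 -0.115 0;0 0 0 0 0 -0.115 0;0 0 0 0 0 0 0;0 0 0 0 0 0 0;0 0 0 0 0 0 0"}}

```text
time_s: 5.72
eef_pos: [468.8, 327.1, 97.9]
ee_rot: [0.001, 0.432, 0.902, -0.0]
force: [-2.8, -6.7, 8.9]
grip_width: 0.159
grip_force: 40.3
```

Emit:
{"api": "drive_tool", "payload": {"commands": "0 0 0 0 0 0 50;0 0 0 0 0 0 50;0 0 0 0 0 0 50;0 0 0 0 0 0 50;0 0 0.2 0 0 0 50;0 0 0.35 0 0 0 50;0 0 0.4 0 0 0 50;0 0 0.4 0 0 0 50;0 0 0.3 0 0 0 50;-0.1 -0.35 0 0 0 0 50;-0.1 -0.35 0 0 0 0 50;-0.1 -0.35 0 0 0 0 50;-0.1 -0.35 0 0 0 0 50;0 0 0 0 0 0 50;0 0 0 0 0 0 50"}}

```text
time_s: 6.97
eef_pos: [428.3, 186.9, 261.8]
ee_rot: [0.0, 0.433, 0.901, 0.0]
force: [0.0, 1.4, 0.4]
grip_width: 0.504
grip_force: 0.0
```

```bash
python3 - <<'E'
from h import *
c=capture("top");s=capture("scene")
a=cv2.resize(c["pixels"][185:245,85:165],(400,300),interpolation=2);b=cv2.resize(s["pixels"][190:256,350:438],(400,300),interpolation=2)
a2=cv2.resize(c["pixels"][205:265,320:400],(400,300),interpolation=2);b2=cv2.resize(s["pixels"][95:155,165:245],(400,300),interpolation=2)
cv2.imwrite("pics/f.png",np.vstack([np.hstack([a,b]),np.hstack([a2,b2])]))
q=sense();print(q["joints"])
E
```

```text
[ 1.62803587e-01  1.76254840e-01  1.63792803e+00  3.38124093e-04
  1.32686498e+00 -5.15230344e-01]
```

View pics/f.png

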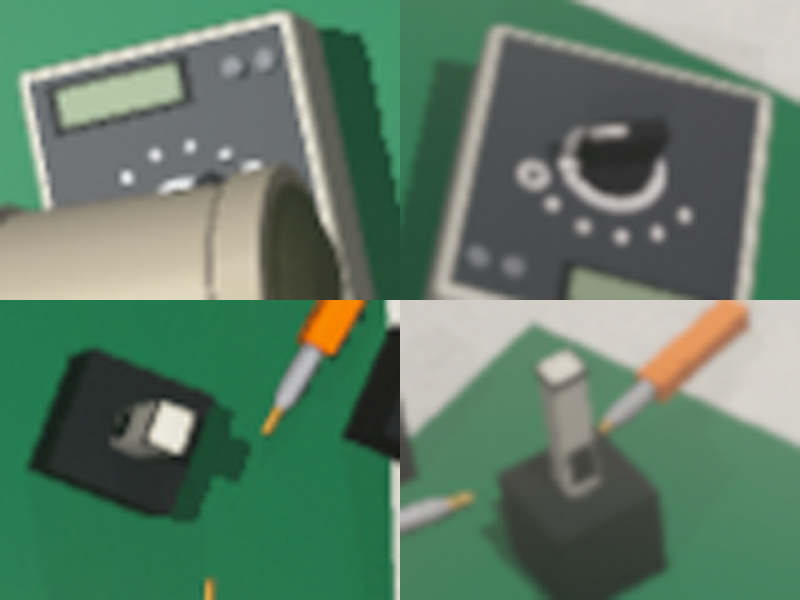

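The selector pointer now stands at the ring (tile 2, (530,175)). The cream probe is unchanged in its holder. The orange probes have fallen over by themselves and lie flat on the bench. On to the probe.

Emit:
{"api": "drive_tool", "payload": {"commands": "0.034 -0.365 0 0 0 -0.082 70;0.034 -0.365 0 0 0 -0.082 70;0.034 -0.365 0 0 0 -0.082 70;0.034 -0.365 0 0 0 -0.082 70;0.034 -0.365 0 0 0 -0.082 70;0.034 -0.365 0 0 0 -0.082 70;0.034 -0.365 0 0 0 -0.082 70;0.034 -0.365 0 0 0 -0.082 70;0.034 -0.365 0 0 0 -0.082 70;0.034 -0.365 0 0 0 -0.082 70;0.034 -0.365 0 0 0 -0.082 70;0.034 -0.365 0 0 0 -0.082 70;0.034 -0.365 0 0 0 -0.082 70;0.034 -0.365 0 0 0 -0.082 70;0 0 0 0 0 0 70;0 0 0 0 0 0 70"}}

```text
time_s: 8.4
eef_pos: [476.7, -323.8, 260.1]
ee_rot: [-0.001, 0.782, 0.624, 0.0]
force: [0.1, 1.1, 0.2]
grip_width: 0.703
grip_force: 0.0
```

```bash
python3 - <<'E'
from h import *
c=capture("top");s=capture("scene")
q=sense();x=q["ee_rot"];print(q["eef_pos"],2*np.arctan2(x[2],x[1]),q["joints"])
tip=q["eef_pos"]-[0,0,17]
for k,im in((c,"t"),(s,"s")): print(im,proj(k,[tip,[476,-324.5,175]]))
b=cv2.resize(s["pixels"][70:160,145:265],(800,600),interpolation=2);cv2.imwrite("pics/g.png",b)
E
```

```text
[ 476.67812507 -322.10475374  260.89766098] 1.3489519622217523 [-7.97948370e-01  4.17101612e-01  1.31769297e+00  3.39180020e-04
  1.40761371e+00 -5.76159244e-01]
t [[358.27859246 228.55040264]
 [352.75316415 229.62393175]]
s [[194.36281277  89.97321273]
 [196.49948655 107.43631362]]
```

View pics/g.png

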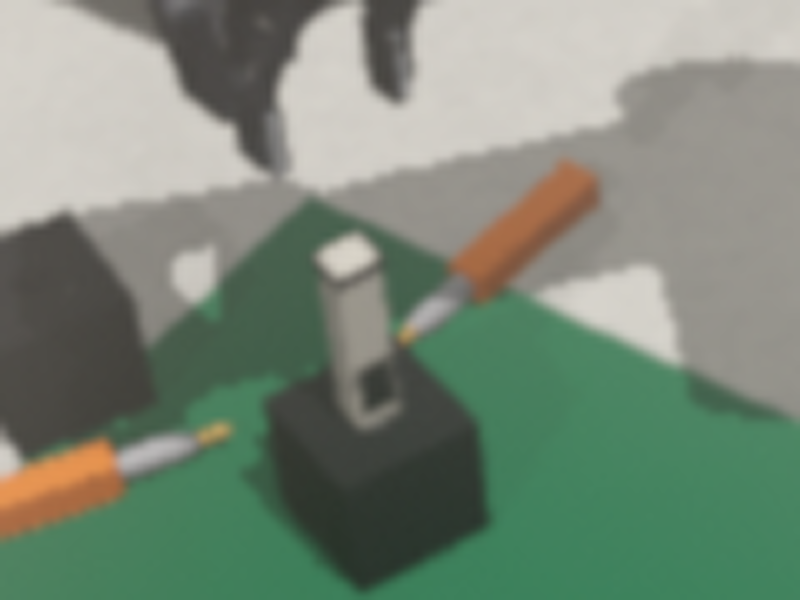

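The fingertips (midpoint about (332,134)) stand above the cream probe's cap at (348,257). This matches the projection to within 1–2 px. I'll go down and grip.

Emit:
{"api": "drive_tool", "payload": {"commands": "0 -0.02 -0.3 0 0 0 70;0 0 -0.3 0 0 0 70;0 0 -0.25 0 0 0 70;0 0 -0.2 0 0 0 70;0 0 -0.13 0 0 0 70;0 0 0 0 0 0 70;0 0 0 0 0 0 45;0 0 0 0 0 0 20;0 0 0 0 0 0 0;0 0 0 0 0 0 0;0 0 0 0 0 0 0;0 0 0 0 0 0 0;0 0 0 0 0 0 0", "force": 60}}

```text
time_s: 9.58
eef_pos: [476.5, -325.2, 144.8]
ee_rot: [0.001, 0.782, 0.624, 0.0]
force: [0.0, 2.4, 6.1]
grip_width: 0.285
grip_force: 58.5
```

Emit:
{"api": "drive_tool", "payload": {"commands": "0 0 0.1 0 0 0 0;0 0 0.15 0 0 0 0;0 0 0.2 0 0 0 0;0 0 0.2 0 0 0 0;0 0 0.2 0 0 0 0;0 0 0.2 0 0 0 0;0 0 0.2 0 0 0 0;0 0 0.1 0 0 0 0;0 0 0 0 0 0 0;0 0 0 0 0 0 0;0 0 0 0 0 0 0"}}

```text
time_s: 10.5
eef_pos: [475.6, -324.9, 276.9]
ee_rot: [-0.001, 0.782, 0.624, -0.0]
force: [-1.0, -0.6, -1.5]
grip_width: 0.285
grip_force: 59.0
```

```bash
python3 - <<'E'
from h import *
q=sense();print(q["eef_pos"],q["ee_rot"],q["grip_width"])
p=q["eef_pos"];yaw=-.069
n=R.from_euler('z',yaw).apply([-np.sin(.35),0,np.cos(.35)])
pad=np.array([597.5,24.7,61.8-0])
print("n",n,"rotvec units for tilt",R.from_euler('z',yaw).apply([0,-.35,0])/(np.pi/4))
for h in(60,20,0): print(h,pad+n*(130+h))
E
```

```text
[ 475.62194975 -324.94908268  276.9329338 ] [-1.15728232e-03  7.81676675e-01  6.23682788e-01 -1.29442291e-04] 0.28456897254551733
n [-0.34208186  0.02364118  0.93937271] rotvec units for tilt [-0.03072434 -0.44457343  0.        ]
60 [532.50444602  29.19182401 240.28081544]
20 [546.18772055  28.24617685 202.70590693]
0 [553.02935781  27.77335327 183.91845267]
```

Emit:
{"api": "drive_tool", "payload": {"commands": "0.047 0.295 0 -0.0026 -0.037 0 0;0.047 0.295 0 -0.0026 -0.037 0 0;0.047 0.295 0 -0.0026 -0.037 0 0;0.047 0.295 0 -0.0026 -0.037 0 0;0.047 0.295 0 -0.0026 -0.037 0 0;0.047 0.295 0 -0.0026 -0.037 0 0;0.047 0.295 0 -0.0026 -0.037 0 0;0.047 0.295 0 -0.0026 -0.037 0 0;0.047 0.295 0 -0.0026 -0.037 0 0;0.047 0.295 0 -0.0026 -0.037 0 0;0.047 0.295 0 -0.0026 -0.037 0 0;0.047 0.295 0 -0.0026 -0.037 0 0;0 0 -0.12 0 0 0 0;0 0 -0.12 0 0 0 0;0 0 -0.13 0 0 0 0;0 0 0 0 0 0 0;0 0 0 0 0 0 0"}}

```text
time_s: 11.92
eef_pos: [531.9, 28.8, 240.3]
ee_rot: [0.117, 0.77, 0.614, 0.127]
force: [0.1, 0.2, -0.7]
grip_width: 0.284
grip_force: 59.0
```

```bash
cat > chk.py <<'E'
from h import *
import sys
c=capture("top");s=capture("scene");q=sense()
r=R.from_quat(np.array(q["ee_rot"])[[1,2,3,0]]);tz=r.apply([0,0,1]);p=q["eef_pos"]
n=np.array([-.34208,.02364,.93937]);pad=np.array([597.5,24.7,61.8])
tip=p+130*tz
print("pose",p,"ang err",np.arccos(-tz@n),"joints",q["joints"].round(2))
print("tip",tip,"pad frame: height",(tip-pad)@n,"lateral",(tip-pad)-((tip-pad)@n)*n)
print("F",q["force"],"along n",np.array(q["force"])@n,"grip",q["grip_force"])
for k in(c,s): print(proj(k,[tip,pad,p]).round(1).tolist())
t=proj(s,tip)[0];x,y=int(t[0])-40,int(t[1])-34;i=cv2.resize(s["pixels"][y:y+60,x:x+80],(800,600),interpolation=2)
print("crop origin",x,y);cv2.imwrite("pics/%s.png"%sys.argv[1],i)
E
python3 chk.py h1
```

```text
pose [532.49705649  28.65481513 241.68346494] ang err 0.0025891391670098966 joints [-0.18  0.17  1.74  0.05  0.89  0.02]
tip [576.94818181  25.51628267 119.55956445] pad frame: height 61.30726494190988 lateral [ 0.420171   -0.63302108  0.16935898]
F [-0.39395433 -0.07242315 -1.47507629] along n -1.2525906011655896 grip 59.011269360780716
[[222.8, 192.6], [225.2, 188.2], [216.3, 204.3]]
[[279.3, 192.5], [274.5, 209.6], [291.3, 152.7]]
crop origin 239 158
```

View pics/h1.png

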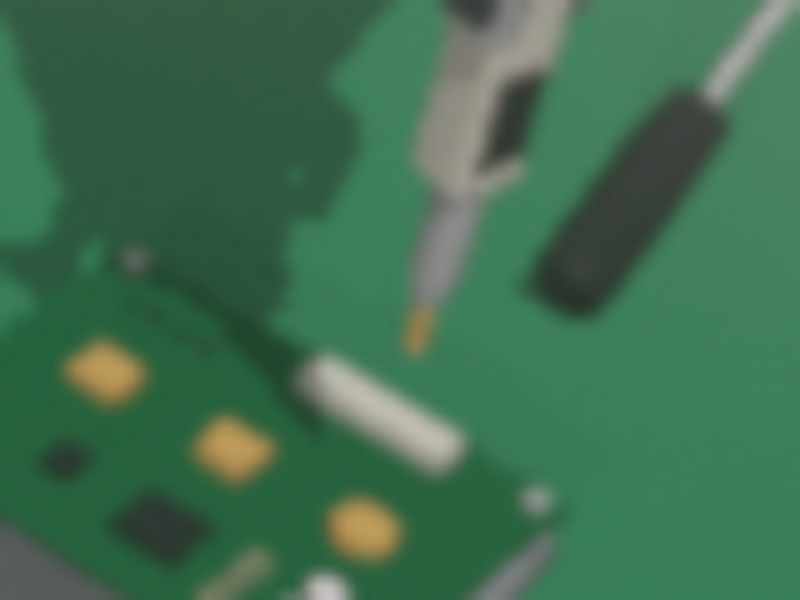

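The crop shows the probe tip at (415,355) and the round pad at (365,527). Both are off their projections by the same 1 px, so they line up. I'll approach along the pad normal.

Emit:
{"api": "drive_tool", "payload": {"commands": "0.034 -0.002 -0.094 0 0 0 0;0.034 -0.002 -0.094 0 0 0 0;0.034 -0.002 -0.094 0 0 0 0;0.034 -0.002 -0.094 0 0 0 0;0.034 -0.002 -0.094 0 0 0 0;0 0 0 0 0 0 0;0 0 0 0 0 0 0;0 0 0 0 0 0 0"}}

```text
time_s: 12.68
eef_pos: [549.5, 27.8, 194.5]
ee_rot: [0.118, 0.77, 0.614, 0.128]
force: [0.3, -0.2, -1.2]
grip_width: 0.289
grip_force: 59.0
```

```bash
python3 chk.py i1
```

```text
pose [549.49965764  27.80491423 194.85926181] ang err 0.0026411728298876263 joints [-0.18  0.26  1.76  0.05  0.78  0.01]
tip [594.03839544  24.66907306  72.76721729] pad frame: height 11.485689479752905 lateral [ 0.4674201  -0.30244864  0.17790516]
F [-0.31876815  0.65096673 -0.63301004] along n -0.4701975754012202 grip 59.02614349499345
[[224.8, 188.8], [225.2, 188.2], [218.8, 199.5]]
[[275.3, 206.5], [274.5, 209.6], [286.6, 168.7]]
crop origin 235 172
```

View pics/i1.png

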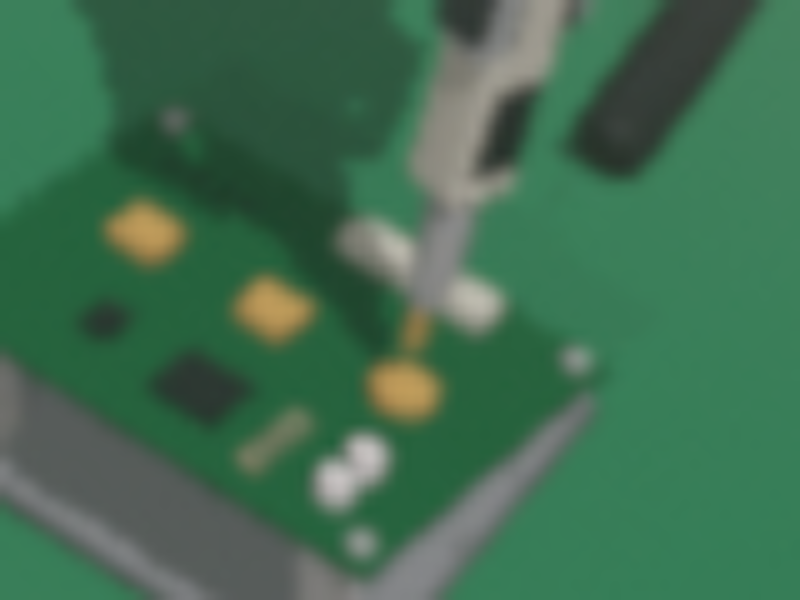

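The tip at (415,355) points at the round pad's centre (404,389), with about 11 mm to go. Continuing in small steps and watching the force.

Emit:
{"api": "drive_tool", "payload": {"commands": "0.01 -0.001 -0.028 0 0 0 0;0.01 -0.001 -0.028 0 0 0 0;0.01 -0.001 -0.028 0 0 0 0;0 0 0 0 0 0 0;0 0 0 0 0 0 0;0 0 0 0 0 0 0"}}

```text
time_s: 13.28
eef_pos: [552.4, 27.5, 185.9]
ee_rot: [0.118, 0.77, 0.614, 0.128]
force: [0.3, 0.4, -2.0]
grip_width: 0.287
grip_force: 59.0
```

Emit:
{"api": "drive_tool", "payload": {"commands": "0.007 0 -0.019 0 0 0 0;0 0 0 0 0 0 0;0 0 0 0 0 0 0;0 0 0 0 0 0 0"}}

```text
time_s: 13.62
eef_pos: [553.1, 27.5, 184.0]
ee_rot: [0.118, 0.77, 0.614, 0.128]
force: [0.2, -0.2, -1.2]
grip_width: 0.28
grip_force: 59.0
```

Emit:
{"api": "drive_tool", "payload": {"commands": "0.007 0 -0.019 0 0 0 0;0 0 0 0 0 0 0;0 0 0 0 0 0 0;0 0 0 0 0 0 0"}}

```text
time_s: 13.95
eef_pos: [553.9, 27.5, 182.3]
ee_rot: [0.118, 0.77, 0.614, 0.128]
force: [-0.5, 0.2, -0.1]
grip_width: 0.288
grip_force: 59.1
```

Emit:
{"api": "drive_tool", "payload": {"commands": "0.006 0 -0.016 0 0 0 0;0 0 0 0 0 0 0;0 0 0 0 0 0 0;0 0 0 0 0 0 0"}}

```text
time_s: 14.28
eef_pos: [554.4, 27.5, 180.6]
ee_rot: [0.118, 0.77, 0.614, 0.128]
force: [-0.4, -0.6, 1.1]
grip_width: 0.286
grip_force: 59.2
```

Emit:
{"api": "drive_tool", "payload": {"commands": "0.006 0 -0.016 0 0 0 0;0 0 0 0 0 0 0;0 0 0 0 0 0 0;0 0 0 0 0 0 0"}}

```text
time_s: 14.62
eef_pos: [555.0, 27.5, 179.0]
ee_rot: [0.118, 0.77, 0.614, 0.128]
force: [0.2, 0.6, 2.1]
grip_width: 0.286
grip_force: 59.2
```

```bash
python3 - <<'E'
from h import *
n=np.array([-.34208,.02364,.93937]);F=[]
for i in range(12): capture("top");q=sense();F.append(q["force"]@n)
print(np.mean(F),np.std(F),q["eef_pos"])
E
python3 chk.py j1
```

```text
1.160650135219286 0.4804314878174856 [554.94179776  27.47112092 178.90287722]
pose [554.96707908  27.49756147 178.92101042] ang err 0.002583852386548458 joints [-0.18  0.29  1.76  0.05  0.74  0.01]
tip [599.39622218  24.37633745  56.78866743] pad frame: height -5.363806542613196 lateral [ 0.06137123 -0.19686217  0.02726638]
F [ 1.1215379  -0.7584613   1.81051323] along n 1.299156100196013 grip 59.21104643493891
[[225.5, 187.7], [225.2, 188.2], [219.7, 198.1]]
[[274.0, 211.0], [274.5, 209.6], [285.2, 173.8]]
crop origin 234 177
```

Emit:
{"api": "drive_tool", "payload": {"commands": "0.004 0 -0.011 0 0 0 0;0 0 0 0 0 0 0;0 0 0 0 0 0 0;0 0 0 0 0 0 0;0 0 0 0 0 0 0;0 0 0 0 0 0 0"}}

```text
time_s: 15.82
eef_pos: [555.3, 27.5, 177.8]
ee_rot: [0.118, 0.77, 0.614, 0.128]
force: [-0.6, 1.0, 2.0]
grip_width: 0.285
grip_force: 59.2
```

```bash
python3 - <<'E'
from h import *
n=np.array([-.34208,.02364,.93937]);F=[]
for i in range(12): capture("top");q=sense();F.append(q["force"]@n)
print(np.mean(F),np.std(F),q["eef_pos"])
E
python3 chk.py k1
```

```text
1.7380294238099863 0.506539832289273 [555.3625748   27.46693747 177.81295851]
pose [555.34568022  27.49503612 177.79568745] ang err 0.0025996955949063242 joints [-0.18  0.29  1.76  0.05  0.74  0.01]
tip [599.76121221  24.37472552  55.65837055] pad frame: height -6.550467419483342 lateral [ 0.02042832 -0.17042143  0.01168313]
F [-0.57714032 -1.08724224  1.53439351] along n 1.613088981795855 grip 59.22745730727911
[[225.5, 187.7], [225.2, 188.2], [219.7, 198.0]]
[[273.9, 211.3], [274.5, 209.6], [285.1, 174.2]]
crop origin 233 177
```

View pics/k1.png

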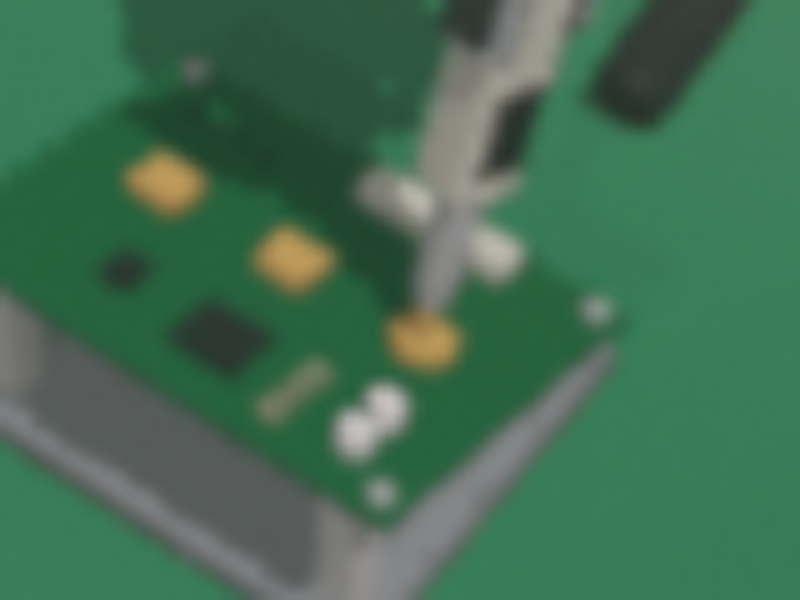

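The tip stands on the round pad (425,340). The force is about 1.7 N above zero plus the probe's weight of 1.2 N, so about 3 N, which is half travel. Handing in.

```bash
python3 -c "
from rig import finish_job
print(finish_job())"
```

```text
the job is handed in; nothing more can be done
None
```

The job is handed in with no verdict shown: the selector is at the ring, and the cream probe is held square on the round pad at about 3 N (roughly half tip travel, judged from the wrist force), about 16 s into the 56 s allowed.

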